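# Present the next plate on the ledge

## Task

The orange plate sticks out over the front end of its ledge; push it back along the ledge until it no longer sticks out, its front edge flush with the ledge's end or a little inside it. Push the blue plate along its own ledge towards you until about a third of its length overhangs the front end, so that its edge can be got hold of next. Push them in either order with the fingertips: do not lift, tip up or drop the plates, leave both lying flat on their ledges, and leave the other things where they are.

Things in the scene. Friction and masses are not known exactly. Their poses are not given: they have to be found in the camera images.
- blue_ledge: fixed white ledge carrying the blue plate, left or right of the robot (its twin on the other side); deck 200 mm long (its x), 96 wide, top 60 mm above the worktop, legs set back 41 mm from the front end. A rail 8 mm wide and 8 mm above the deck on each long side; lane between 80 mm wide, open at both ends. Origin under its centre on the worktop; -x end = front end, towards the robot; yaw within 0.25 rad
- orange_ledge: fixed white ledge carrying the orange plate, left or right of the robot (its twin on the other side); deck 200 mm long (its x), 96 wide, top 60 mm above the worktop, legs set back 41 mm from the front end. A rail 8 mm wide and 8 mm above the deck on each long side; lane between 80 mm wide, open at both ends. Origin under its centre on the worktop; -x end = front end, towards the robot; yaw within 0.25 rad
- blue_ledge_end (a point): middle of the top edge of the blue plate's ledge at its front end (deck height, 60 mm above the worktop); axes as the ledge: x points from the front end along the deck, away from the robot; z up
- orange_ledge_end (a point): the same point on the orange plate's ledge; axes as that ledge
- blue_plate: loose blue plastic plate, 110 mm long (its x), 70 wide, 6 thick, about 0.09 kg, flat on its ledge's deck between the rails (5 mm play each side, rail tops 2 mm higher). White label near its far end. Origin: centre of its underside; -x to the ledge's front end. Starts with its front edge 25 to 55 mm inside the front end, 35 mm or more of bare deck behind it; tips off past 55 mm overhang
- orange_plate: loose orange plastic plate, 110 mm long (its x), 70 wide, 6 thick, about 0.09 kg, flat on its ledge's deck between the rails (5 mm play each side, rail tops 2 mm higher). White label near its far end. Origin: centre of its underside; -x to the ledge's front end. Starts sticking out 25 to 45 mm past the front end
- blue_plate_edge (a point): middle of the lower front (-x) edge of the blue plate; its x in the frame of blue_ledge_end is minus the overhang
- orange_plate_edge (a point): middle of the lower front (-x) edge of the orange plate; its x in the frame of orange_ledge_end is minus the overhang
- parafilm: bystander: cream roll of sealing film standing on end, 52 mm across, 50 mm high; origin under its centre
- dropper: bystander: dropper bottle with white top, 25 mm across, 67 mm high; origin under its centre
- tipbox: bystander: green box of pipette tips, 84x120x63 mm; origin under its centre
- marker: bystander: white felt marker with red cap lying flat along its y, 132 mm long, 11 mm thick; origin under its centre
Things that resemble listed ones, but are neither listed nor needed, are in the scene too. Of the things that look like the blue_plate, the largest one is meant.

How it is judged:
By the outcome, as a careful person would: the job done as asked, in the order asked, and still so for the second after the job is handed in, with the robot touching nothing.
It also fails if it takes over 56 s, if anything falls off the work surface, if the arm or the gripper's body presses on something with over 40 N, if the wrist force passes 120 N, or if a joint passes its speed limit or range.

## Robot

A 6-joint arm with a two-finger parallel gripper is mounted at the origin on a cart in front of the work surface, level with it; the furniture and walls round the work are solid. World frame = base frame: x ahead of the robot, y to its left, z up, the work surface at z = 0. Lengths are in mm, angles in rad, forces in N, time in s.
With the tool pointing down it reaches from about 350 to 875 mm from the base axis. Payload 4.2 kg.
Tool frame: the origin (TCP) lies on the mounting face of the last link; the fingertips stand 173 mm ahead of it and the grasp point (between the pads) lies 155 mm ahead of it; z points along the fingers, y is the direction in which the jaws open and shut (so a half turn about z gives the same grasp; the last joint's range is limited). The gripper opens to 85 mm and grips with 20 to 120 N. Pads are 22 mm wide; open, the fingers measure 114 mm over their backs; the gripper's body (76 mm by 85 mm) begins 54 mm behind the grasp point. The pads swing forward as they close: fully open they stand 13 mm farther back than shut.
Start: joints at [1.381, 0.385, 0.008, 0, -1.194, -0.259], TCP at [271.144, 563.099, 404.712] pointing down, gripper open.
Joint ranges: [-3.14, 3.14], [-1.21, 2.06], [-1.07, 1.41], [-3.16, 2.05], [-2.99, -0.16], [-3.1, 3.1]. Speed limits (rad/s): [2.79, 2.79, 3.14, 3.14, 3.14, 3.14].

## Interface

Orientations are given as a unit quaternion [x, y, z, w].
In Python, from bench import arm gives the robot as it stands. The module is installed in compiled form; this text tells all that it offers.
- The arm moves only by the tool play_rows, never from a script. Its argument "moves" is a list of rows, each a list of 3 entries, a list of its own where there are three numbers: the shift along the world's x, y, z in units of 30 cm (1.0 is 30 cm), then the turn about the world's z in units of 30 degrees (1.0 is 30 degrees), then the gripper's target within -1 to 1 (shut at 1, half-way at 0, fully open at -1). In form: [[[x, y, z], turn, jaw], ...]. A call has 1 to 12 rows; each row is the pose to reach, as a shift and turn from the pose measured when the call began; what a row does not reach only later rows make up. A row lasts 1/8 s, in which the tool goes at most 62.5 mm and 10.7 degrees, less where a joint would pass 70% of its speed; a pose out of reach is approached as far as the arm can. A call with a number of a shift or a turn outside -1 to 1 is refused whole. A call with a gripper value outside its range is refused whole. The fingers move at their own pace and stop on an object; the grip force is fixed at half the most. Time passes only in rows, so rows that repeat a pose let the fingers close. It gives the time, the measured TCP pose, the force and the opening at its end, in the units of the state.
- arm.read_state(): the state, without advancing time (a new reading comes with each control period).
- arm.get_image(name): name is "scene" or "top" or "wrist"; returns a dict with "pixels" (420x560x3 uint8, red, green, blue), "vfov" (degrees; the focal length in pixels is half the picture's height over the tangent of half this angle, whatever the lens; pixels are square), "cx", "cy" (the principal point, pixels), "xyz" and "rotation" of the camera in the world. Camera axes: x right, y up, looking along -z (the intrinsics and any distortion apply to the point x, -y, -z); pixel columns grow to the right and rows downward; lengths in mm; the calibration is good to about 2 mm. The wrist camera is an equidistant fisheye: a pixel r from the principal point sees the ray r / f radians off the axis. A picture is of the moment at which its call begins. There is no depth.
- arm.job_done(): hands the job in, once; it reports no verdict.
Trained networks look in a picture, given as the dict that the camera call returned (one of the last four; its "shot" number tells which), for a name from the list of things; names that differ only in an ending like _2 or _b are one class to them, and where a whole thing is asked for, a point or a joint stands for the part that bears it (a point fixed in the world has none). Each returns a list of dicts, best first, with "conf" (0 to 1); they miss things now and then, are a little off and sometimes report something else, mostly with a low value. They report only what shows in the picture. A call takes as long as a camera call. They do not tell look-alikes from the thing itself.
- arm.look_for(name, picture): "centre" ([x, y, z] in mm, in world coordinates, good to about 4 mm: the middle of the surface that is visible of it).
The state is a dict: "clock": time; "joints": joint angles; "joint_vel": joint speeds; "joint_efforts": joint torques, N m; "position": TCP position; "ee_rot": TCP orientation; "contact_force": force on the tool from outside, world axes, zero at the start; "wrist_torque": the same for the moment, N m; "gripper_width": finger opening in mm.
Only numpy, scipy, OpenCV 4.12 (cv2) and the standard library are available. Lean on these libraries where they do the work, as an engineer would, in place of code of your own. Each camera call takes 0.05 s, during which the arm holds its last target.

## Working session

There is one attempt and no reset: what is moved stays moved. The work goes in short steps, Python scripts to look and compute and a tool call to move; the robot and the scene stay as the last step left them, time stands still between calls to the robot, and variables do not carry over. Pictures are saved under pics/ and viewed, and the job is handed in when it is done.

Besides the shell and the picture viewer there is one more tool, called after ">>>" as name(argument=value, ...) on one line, values as JSON. play_rows: Moves the arm, as the interface text tells. Shifts and turns lie within -1 to 1; 1 stands for 30 cm of shift or 30 degrees of turn. Its arguments: {"type":"object","properties":{"moves":{"type":"array"}},"required":["moves"]}

```bash
mkdir -p pics; cat > h.py <<'E'
from bench import arm
import numpy as np, cv2
def snap(n,fn):
    p=arm.get_image(n); cv2.imwrite(fn,p["pixels"][:,:,::-1].copy()); return p
E
python3 - <<'E'
from h import *
print(arm.read_state())
for n in ["scene","top","wrist"]:
    p=snap(n,f"pics/{n}0.png"); print(n,{k:v for k,v in p.items() if k!="pixels"})
    for t in ["blue_ledge","orange_ledge","blue_plate","orange_plate","parafilm","dropper","tipbox","marker"]:
        r=arm.look_for(t,p); print(t,[(np.round(d["centre"]).tolist(),round(d["conf"],2)) for d in r[:3]])
E
```

```text
{'clock': 0.0, 'joints': array([ 1.38058280e+00,  3.85546714e-01,  6.61382317e-03, -4.78349896e-04,
       -1.19399724e+00, -2.58582601e-01]), 'joint_vel': array([-8.34584136e-04, -6.77167638e-04,  2.58178165e-04, -1.01448223e-03,
        7.38899489e-05, -1.09486342e-03]), 'joint_efforts': array([-2.17905936e-04, -3.92290485e+01,  1.88406086e+01,  4.18613479e+00,
       -4.55878529e-03, -5.52391327e-06]), 'position': array([271.06538831, 562.92658698, 403.62548009]), 'ee_rot': array([ 9.74908008e-01, -2.22605454e-01, -1.85707854e-04,  1.07387497e-03]), 'contact_force': array([-0.38849581, -0.07386403,  1.14301514]), 'wrist_torque': array([-0.03728971, -0.01858248,  0.00357879]), 'gripper_width': 85.74692939265645}
scene {'vfov': 51.936545238086744, 'cx': 279.2666414287331, 'cy': 209.28979283602783, 'xyz': array([-396.93879815, -642.57163552,  657.5255633 ]), 'rotation': array([ 0.48261713, -0.22387395, -0.37756536,  0.75789548]), 'shot': 1}
blue_ledge [([489.0, 269.0, 55.0], 0.9)]
orange_ledge [([588.0, -311.0, 59.0], 0.95), ([327.0, -250.0, 9.0], 0.6)]
blue_plate [([536.0, 260.0, 70
[... 633 characters left out ...]
36.0, 261.0, 70.0], 0.79), ([328.0, 337.0, 8.0], 0.7)]
orange_plate [([491.0, -275.0, 66.0], 0.88)]
parafilm [([738.0, 139.0, 49.0], 0.8)]
dropper [([447.0, 465.0, 35.0], 0.45)]
tipbox [([764.0, -224.0, 49.0], 0.9), ([538.0, 264.0, 63.0], 0.59)]
marker [([568.0, 262.0, 58.0], 0.61), ([326.0, -241.0, 11.0], 0.58)]
wrist {'vfov': 65.70646984690485, 'cx': 277.77130675000086, 'cy': 213.05365633930327, 'xyz': array([333.69880051, 534.31463483, 373.64520974]), 'rotation': array([ 0.07169867, -0.11325207,  0.83920427, -0.52703839]), 'shot': 3}
blue_ledge []
orange_ledge []
blue_plate [([330.0, 338.0, 6.0], 0.89)]
orange_plate []
parafilm []
dropper [([440.0, 478.0, 36.0], 0.89)]
tipbox []
marker []
```

View pics/scene0.png

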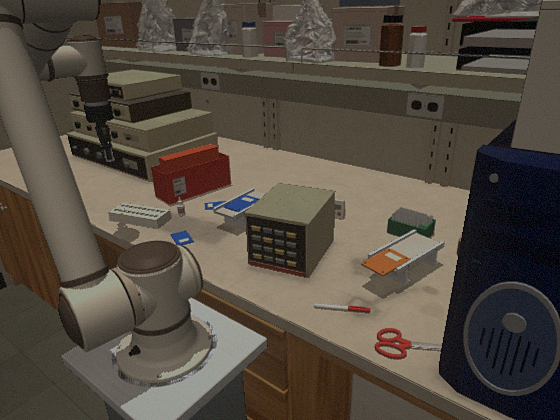

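View pics/top0.png

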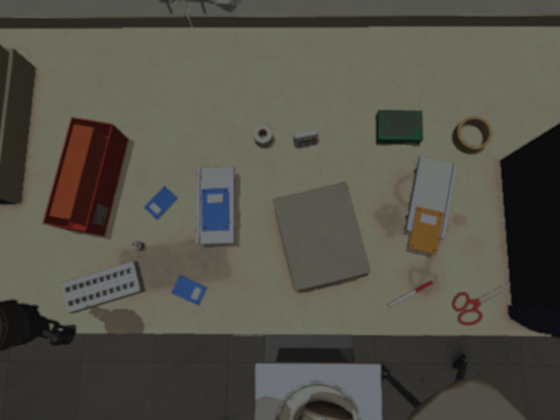

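View pics/wrist0.png

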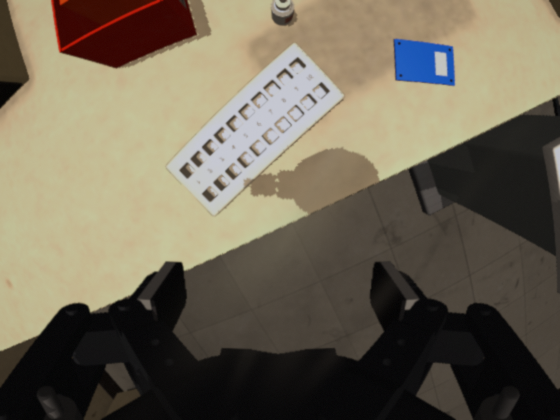

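The top view shows the blue plate on its ledge at about px (215,208) and the orange plate at (426,230). The smaller blue plates lie on the worktop at (160,203) and (189,290). A beige box stands between the ledges at (320,235). Next I measure the corners in enlarged crops.

```bash
python3 - <<'E'
import cv2
a=cv2.imread("pics/top0.png"); 
c1=cv2.resize(a[155:255,185:250],None,fx=6,fy=6,interpolation=cv2.INTER_CUBIC)
c2=cv2.resize(a[150:260,395:470],None,fx=5.45,fy=5.45,interpolation=cv2.INTER_CUBIC)
import numpy as np
c2=cv2.resize(c2,(int(c2.shape[1]*600/c2.shape[0]),600));print(c1.shape,c2.shape)
o=np.hstack([c1,c2]); cv2.imwrite("pics/crop0.png",o); print(o.shape)
E
```

```text
(600, 390, 3) (600, 409, 3)
(600, 799, 3)
```

View pics/crop0.png

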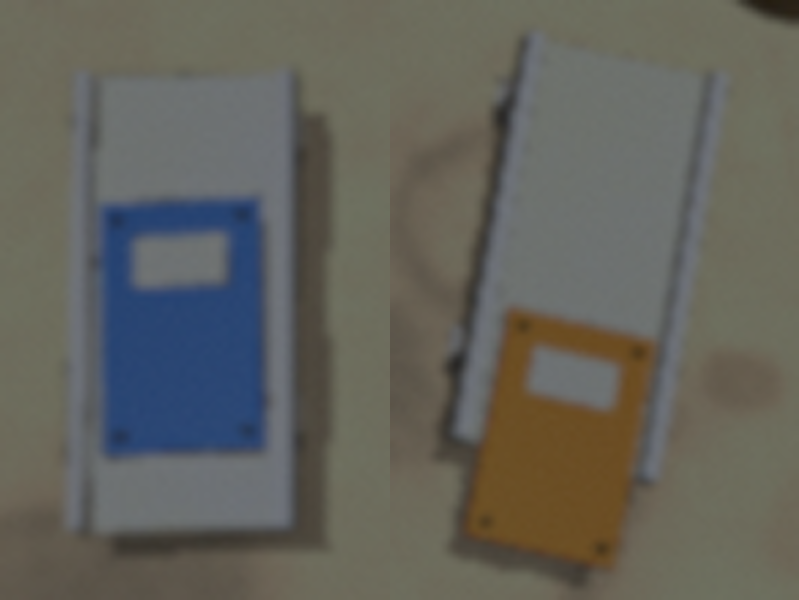

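```bash
cat >> h.py <<'E'
from scipy.spatial.transform import Rotation as R
def ray(p,uv):
    f=210/np.tan(np.radians(p["vfov"])/2); u=np.atleast_2d(uv).astype(float)
    d=np.c_[(u[:,0]-p["cx"])/f,-(u[:,1]-p["cy"])/f,-np.ones(len(u))]
    return R.from_quat(p["rotation"]).apply(d)
def atz(p,uv,z):
    d=ray(p,uv); return p["xyz"]+d*((z-p["xyz"][2])/d[:,2])[:,None]
def proj(p,X):
    f=210/np.tan(np.radians(p["vfov"])/2)
    c=R.from_quat(p["rotation"]).inv().apply(np.atleast_2d(X)-p["xyz"]); 
    return np.c_[p["cx"]+f*c[:,0]/-c[:,2],p["cy"]-f*c[:,1]/-c[:,2]]
E
python3 - <<'E'
from h import *
p=arm.get_image("top")
def c1(l): return (np.array(l)+.5)/6-.5+[185,155]
def c2(l): return (np.array(l)-[390,0]+.5)/5.4545-.5+[395,150]
def show(n,X):
    X=X[:,:2]; print(n,np.round(X,1).tolist(),"sides",np.round(np.linalg.norm(np.roll(X,-1,0)-X,axis=1),1),"c",X.mean(0).round(1))
    fr=(X[0]+X[1])/2; bk=(X[2]+X[3])/2; d=bk-fr; print("  front",fr.round(1),"back",bk.round(1),"yaw",np.arctan2(d[1],d[0]).round(4))
show("bl",atz(p,c1([(68,530),(293,530),(293,70),(75,72)]),68))
show("bp",atz(p,c1([(104,455),(264,450),(260,198),(105,203)]),66))
show("ol",atz(p,c2([(455,437),(655,482),(725,72),(532,33)]),68))
show("op",atz(p,c2([(467,537),(616,568),(652,342),(510,308)]),66))
E
```

```text
bl [[448.8, 309.3], [449.2, 214.4], [648.8, 219.3], [647.8, 314.1]] sides [ 94.9 199.7  94.7 199.1] c [548.6 264.3]
  front [449.  261.8] back [648.3 266.7] yaw 0.0244
bp [[480.9, 295.7], [483.2, 227.8], [592.5, 232.4], [590.1, 299.3]] sides [ 67.9 109.3  66.9 109.3] c [536.7 263.8]
  front [482.1 261.7] back [591.3 265.8] yaw 0.0378
ol [[484.3, -221.9], [463.7, -312.7], [658.8, -356.3], [677.8, -266.2]] sides [ 93.1 199.8  92.  198.6] c [ 571.2 -289.3]
  front [ 474.  -267.3] back [ 668.3 -311.3] yaw -0.2224
op [[438.3, -226.0], [424.3, -293.4], [529.4, -315.5], [545.3, -250.5]] sides [ 68.8 107.4  67.  109.8] c [ 484.3 -271.4]
  front [ 431.3 -259.7] back [ 537.4 -283. ] yaw -0.216
```

Side lengths match the given sizes (ledge 200x95, plates about 109x68), so these are the right objects. The blue plate's front edge is about 33 mm inside the end. The orange plate overhangs about 43 mm. I'll do blue first: close the jaws and go above the plate.

>>> play_rows(moves=[[[0.9,-0.99,0],0.9,1],[[0.9,-0.99,0],0.9,1],[[0.9,-0.99,0],0.9,1],[[0.9,-0.99,0],0.9,1],[[0.9,-0.99,0],0.9,1],[[0.9,-0.99,0],0.9,1],[[0.9,-0.99,0],0.9,1],[[0.9,-0.99,0],0.9,1],[[0.9,-0.99,0],0.9,1],[[0.9,-0.99,0],0.9,1]])

```text
clock: 2.65
position: [540.5, 267.0, 404.8]
ee_rot: [1.0, 0.012, 0.0, -0.0]
contact_force: [0.3, 0.0, 0.0]
gripper_width: 0.1
```

```bash
python3 - <<'E'
from h import *
s=arm.read_state(); print(s["clock"],s["position"],s["ee_rot"],s["gripper_width"],s["contact_force"])
q=R.from_quat(s["ee_rot"]).as_matrix(); print(q.round(3))
p=snap("wrist","pics/w1.png"); print(p["xyz"],R.from_quat(p["rotation"]).as_matrix().round(3))
E
```

```text
2.65 [540.50859482 266.99421913 404.81486271] [ 9.99927811e-01  1.20152290e-02  2.23148131e-05 -7.73801654e-05] 0.10323399385230196 [0.28989006 0.04374014 0.00230022]
[[ 1.     0.024  0.   ]
 [ 0.024 -1.     0.   ]
 [ 0.    -0.    -1.   ]]
[609.70658074 269.05570428 373.74676653] [[ 0.024  0.964  0.266]
 [-1.     0.023  0.007]
 [ 0.001 -0.266  0.964]]
```

View pics/w1.png

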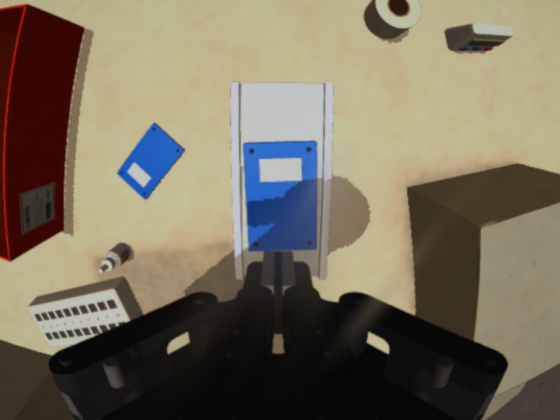

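The wrist view has the blue plate's back edge at row ~141 (corners 244 and 317) and the ledge's back end at row ~83. The deck between them is bare. I triangulate these against the top view.

```bash
cat >> h.py <<'E'
def fray(p,uv):
    f=210/np.tan(np.radians(p["vfov"])/2); u=np.atleast_2d(uv).astype(float)-[p["cx"],p["cy"]]
    r=np.linalg.norm(u,axis=1); t=r/f; r=np.maximum(r,1e-9)
    d=np.c_[np.sin(t)*u[:,0]/r,-np.sin(t)*u[:,1]/r,-np.cos(t)]
    return R.from_quat(p["rotation"]).apply(d)
def fatz(p,uv,z):
    d=fray(p,uv); return p["xyz"]+d*((z-p["xyz"][2])/d[:,2])[:,None]
def tri(o1,d1,o2,d2):
    out=[]
    for a,b in zip(d1,d2):
        t=np.linalg.lstsq(np.c_[a,-b],o2-o1,rcond=None)[0]; out.append([*((o1+a*t[0]+o2+b*t[1])/2),np.linalg.norm(o1+a*t[0]-o2-b*t[1])])
    return np.array(out).round(1)
E
python3 - <<'E'
from h import *
w=arm.get_image("wrist"); p=arm.get_image("top")
a=[(244,142),(317,141),(232,83),(332,83),(237,279),(326,277)]
b=(np.array([(105,203),(260,198),(75,72),(293,70),(68,530),(293,530)])+.5)/6-.5+[185,155]
print(tri(w["xyz"],fray(w,a),p["xyz"],ray(p,b)))
print(fatz(w,a,66)[:2].round(1),fatz(w,a,68)[2:].round(1))
E
python3 - <<'E'
import cv2
a=cv2.imread("pics/w1.png"); cv2.imwrite("pics/w1c.png",cv2.resize(a[70:290,210:350],None,fx=2.7,fy=2.7,interpolation=cv2.INTER_CUBIC))
E
```

```text
[[5.929e+02 3.016e+02 5.380e+01 2.000e-01]
 [5.948e+02 2.320e+02 6.080e+01 3.300e+00]
 [6.498e+02 3.142e+02 6.250e+01 2.400e+00]
 [6.514e+02 2.193e+02 6.400e+01 3.100e+00]
 [4.494e+02 3.096e+02 6.280e+01 1.700e+00]
 [4.509e+02 2.141e+02 5.820e+01 3.500e+00]]
[[593.6 300.3  66. ]
 [596.2 231.4  66. ]] [[649.7 312.3  68. ]
 [652.2 219.3  68. ]
 [452.2 308.1  68. ]
 [456.6 214.3  68. ]]
```

View pics/w1c.png

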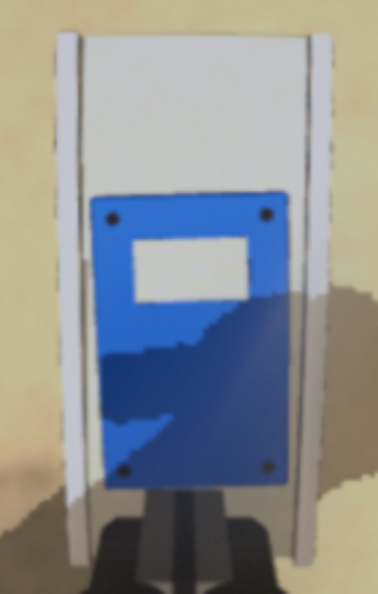

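The two views agree to about 3 mm: plate back edge at x≈593, ledge back at 650. I move over the bare deck behind the plate and come down above the rails first.

>>> play_rows(moves=[[[0.275,0,0],0,1],[[0.275,0,0],0,1],[[0.275,0,-0.2],0,1],[[0.275,0,-0.4],0,1],[[0.275,0,-0.5],0,1],[[0.275,0,-0.515],0,1],[[0.275,0,-0.515],0,1],[[0.275,0,-0.515],0,1]])

```text
clock: 3.8
position: [623.6, 267.4, 252.7]
ee_rot: [1.0, 0.012, 0.002, -0.001]
contact_force: [0.6, 0.2, -0.8]
gripper_width: 0.2
```

```bash
python3 - <<'E'
from h import *
s=arm.read_state(); print(s["clock"],s["position"],s["contact_force"])
p=snap("scene","pics/s2.png");w=snap("wrist","pics/w2.png")
a=p["pixels"][170:260,190:290,::-1]
cv2.imwrite("pics/s2c.png",cv2.resize(a,None,fx=6,fy=6,interpolation=cv2.INTER_CUBIC))
E
```

```text
3.8 [623.59072316 267.44146505 252.74450743] [ 0.61497253  0.17277456 -0.84043232]
```

View pics/s2c.png

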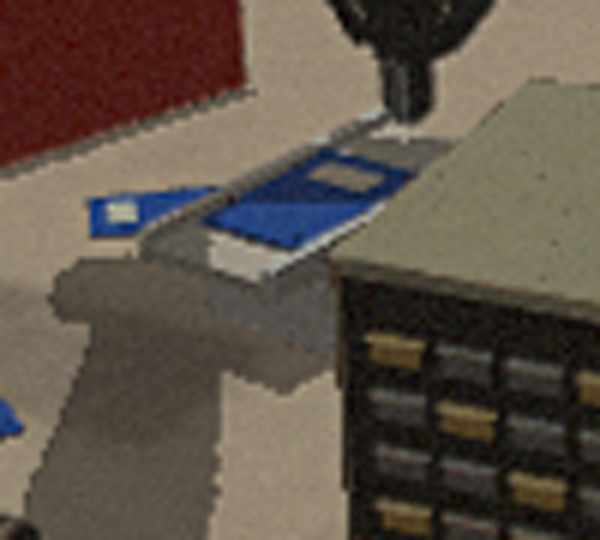

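View pics/w2.png

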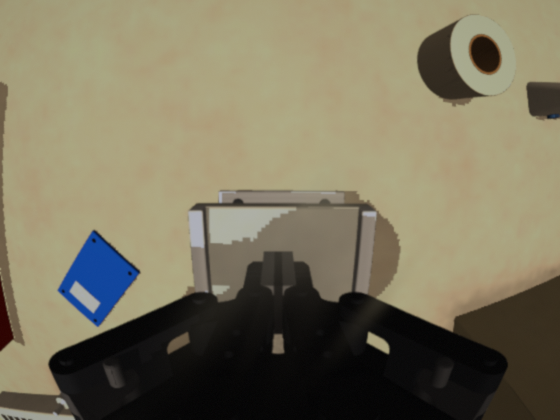

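The scene crop shows the fingertip above the bare deck behind the plate. In the wrist view it is centred between the rails. Now down to 63 mm tip height.

>>> play_rows(moves=[[[0,0,-0.035],0,1],[[0,0,-0.05],0,1],[[0,0,-0.056],0,1],[[0,0,-0.056],0,1]])

```text
clock: 4.4
position: [623.4, 267.1, 235.2]
ee_rot: [1.0, 0.012, 0.001, -0.001]
contact_force: [-0.3, 0.3, -0.7]
gripper_width: 0.3
```

>>> play_rows(moves=[[[-0.03,0,0],0,1],[[-0.06,-0.001,0],0,1],[[-0.09,-0.002,0],0,1],[[-0.12,-0.003,0],0,1],[[-0.15,-0.004,0],0,1],[[-0.18,-0.004,0],0,1],[[-0.205,-0.005,0],0,1],[[-0.225,-0.006,0],0,1],[[-0.24,-0.006,0],0,1],[[-0.25,-0.006,0],0,1],[[-0.25,-0.006,0],0,1]])

```text
clock: 5.78
position: [548.2, 265.3, 235.1]
ee_rot: [1.0, 0.012, 0.001, -0.001]
contact_force: [0.4, 0.3, 0.6]
gripper_width: -0.1
```

```bash
python3 - <<'E'
from h import *
s=arm.read_state(); print(s["clock"],s["position"],s["contact_force"])
p=snap("scene","pics/s3.png");w=snap("top","pics/t3.png")
a=p["pixels"][170:270,190:290,::-1]; b=w["pixels"][155:255,185:250,::-1]
r=lambda i:cv2.resize(i,None,fx=4.8,fy=4.8,interpolation=cv2.INTER_CUBIC)
cv2.imwrite("pics/c3.png",np.hstack([r(a),r(b)]))
E
```

```text
5.775 [548.16276473 265.31333013 235.06732926] [0.38552631 0.34041283 0.64361743]
```

View pics/c3.png

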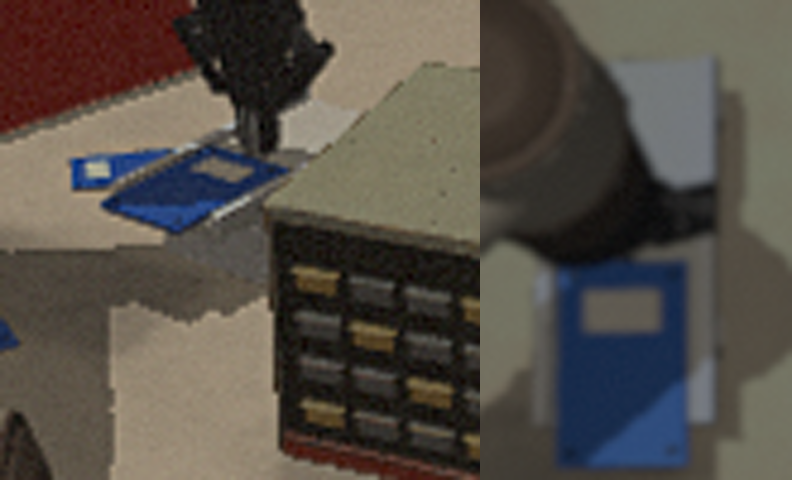

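The plate slides flat and already overhangs in the top crop (front edge at y≈467, ledge end at ≈423). Next, how much.

```bash
cat > bm.py <<'E'
from h import *
def rep(p,pl,lg,off=(185,155),sh=480,s=4.8):
    c=lambda l:(np.array(l)-[sh,0]+.5)/s-.5+list(off)
    P=atz(p,c(pl),66)[:,:2]; L=atz(p,c(lg),68)[:,:2]; print(P.round(1).tolist(),L.round(1).tolist())
    return P,L
E
python3 - <<'E'
from bm import *
p=arm.get_image("top")
rep(p,[(558,468),(686,466),(688,262),(558,265)],[(535,423),(713,423)])
# edge profile in image: blue plate front
g=p["pixels"].astype(int)
for col in (305-0,):pass
for c in (203,210,218,224): print(c,[tuple(g[r,c]) for r in range(248,256)])
E
```

```text
[[425.8, 296.3], [427.1, 229.0], [535.8, 230.8], [534.0, 300.4]] [[449.2, 308.9], [449.6, 215.1]]
203 [(np.int64(25), np.int64(38), np.int64(63)), (np.int64(20), np.int64(32), np.int64(55)), (np.int64(21), np.int64(36), np.int64(63)), (np.int64(30), np.int64(44), np.int64(69)), (np.int64(46), np.int64(50), np.int64(65)), (np.int64(60), np.int64(57), np.int64(55)), (np.int64(65), np.int64(59), np.int64(52)), (np.int64(65), np.int64(61), np.int64(53))]
210 [(np.int64(40), np.int64(66), np.int64(107)), (np.int64(44), np.int64(73), np.int64(119)), (np.int64(46), np.int64(75), np.int64(123)), (np.int64(44), np.int64(68), np.int64(112)), (np.int64(48), np.int64(58), np.int64(82)), (np.int64(59), np.int64(56), np.int64(56)), (np.int64(64), np.int64(59), np.int64(51)), (np.int64(64), np.int64(59), np.int64(51))]
218 [(np.int64(48), np.int64(77), np.int64(125)), (np.int64(47), np.int64(76), np.int64(124)), (np.int64(49), np.int64(78), np.int64(124)), (np.int64(47), np.int64(71), np.int64(109)), (np.int64(52), np.int64(59), np.int64(77)), (np.int64(60), np.int64(56), np.int64(52)), (np.int64(66), np.int64(61), np.int64(52)), (np.int64(79), np.int64(73), np.int64(63))]
224 [(np.int64(44), np.int64(62), np.int64(97)), (np.int64(43), np.int64(64), np.int64(99)), (np.int64(47), np.int64(73), np.int64(116)), (np.int64(47), np.int64(69), np.int64(108)), (np.int64(53), np.int64(58), np.int64(75)), (np.int64(62), np.int64(57), np.int64(51)), (np.int64(69), np.int64(63), np.int64(54)), (np.int64(82), np.int64(76), np.int64(65))]
```

Overhang is about 23 mm, so 14 mm more.

>>> play_rows(moves=[[[-0.012,0,0],0,1],[[-0.024,-0.001,0],0,1],[[-0.035,-0.001,0],0,1],[[-0.043,-0.001,0],0,1],[[-0.047,-0.001,0],0,1],[[-0.047,-0.001,0],0,1]])

```text
clock: 6.68
position: [534.0, 264.9, 234.8]
ee_rot: [1.0, 0.012, 0.001, -0.0]
contact_force: [-0.2, 0.3, -0.7]
gripper_width: -0.3
```

>>> play_rows(moves=[[[0.05,0,0],0,1],[[0.05,0,0.05],0,1],[[0.05,0,0.25],0,1],[[0.05,-0.2,0.45],0,1],[[0.05,-0.4,0.6],0,1],[[0.05,-0.6,0.6],0,1],[[0.05,-0.8,0.6],0,1],[[0.05,-0.95,0.6],0,1],[[0.05,-0.95,0.6],0,1]])

```text
clock: 7.8
position: [548.4, -23.6, 416.3]
ee_rot: [1.0, 0.009, 0.001, -0.001]
contact_force: [0.4, 0.3, -0.3]
gripper_width: 0.1
```

```bash
python3 - <<'E'
from h import *
s=arm.read_state(); print(s["clock"],s["position"],s["contact_force"])
p=snap("scene","pics/s4.png");w=snap("top","pics/t4.png")
a=p["pixels"][170:270,190:290,::-1]; b=w["pixels"][155:255,185:250,::-1]
r=lambda i:cv2.resize(i,None,fx=4.8,fy=4.8,interpolation=cv2.INTER_CUBIC)
cv2.imwrite("pics/c4.png",np.hstack([r(a),r(b)]))
E
```

```text
7.8 [548.42991312 -23.63937004 416.2900055 ] [ 0.37906525  0.30940297 -0.28742692]
```

View pics/c4.png

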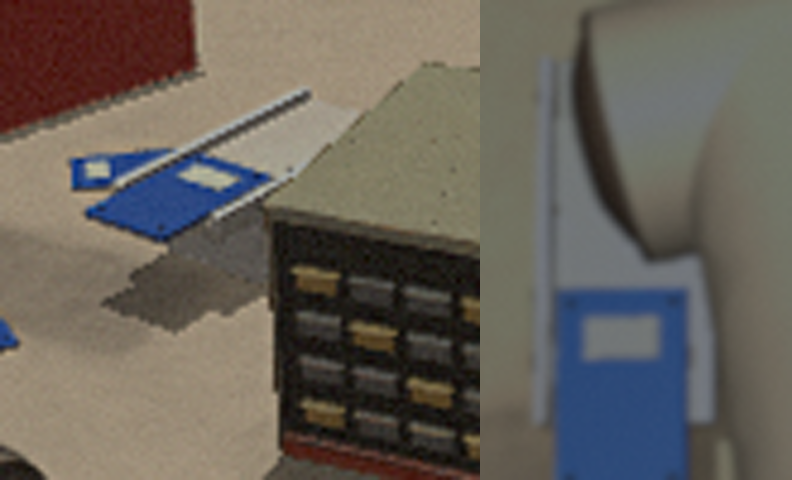

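View pics/t4.png

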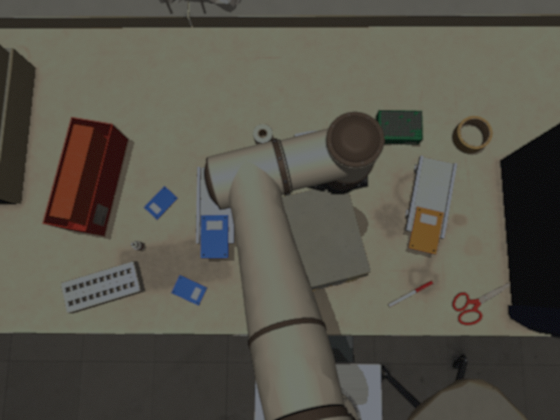

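Blue lies flat with its overhang visible; I'll measure it once the arm is clear. Now to the orange plate's front, turning the tool to that ledge's yaw.

>>> play_rows(moves=[[[-0.2,-0.3,0],-0.3,1],[[-0.5,-0.77,0],-0.467,1],[[-0.5,-0.77,0],-0.467,1],[[-0.5,-0.77,0],-0.467,1],[[-0.5,-0.77,0],-0.467,1],[[-0.5,-0.77,0],-0.467,1],[[-0.5,-0.77,0],-0.467,1],[[-0.5,-0.77,0],-0.467,1]])

```text
clock: 8.9
position: [399.7, -251.2, 415.7]
ee_rot: [0.994, -0.11, 0.001, -0.001]
contact_force: [0.3, 1.2, -0.3]
gripper_width: 0.1
```

```bash
python3 - <<'E'
from h import *
s=arm.read_state(); print(s["clock"],s["position"],s["ee_rot"])
w=snap("top","pics/t5.png");p=snap("wrist","pics/w5.png"); 
a=p["pixels"][60:340,130:430,::-1]; b=w["pixels"][155:275,185:250,::-1]
r=lambda i,s:cv2.resize(i,None,fx=s,fy=s,interpolation=cv2.INTER_CUBIC)
cv2.imwrite("pics/c5.png",r(b,4.8)); print(r(b,4.8).shape);cv2.imwrite("pics/w5c.png",r(a,2))
E
```

```text
8.9 [ 399.73053479 -251.17766259  415.72885226] [ 9.93921831e-01 -1.10078518e-01  1.34810794e-03 -5.43575331e-04]
(576, 312, 3)
```

View pics/c5.png

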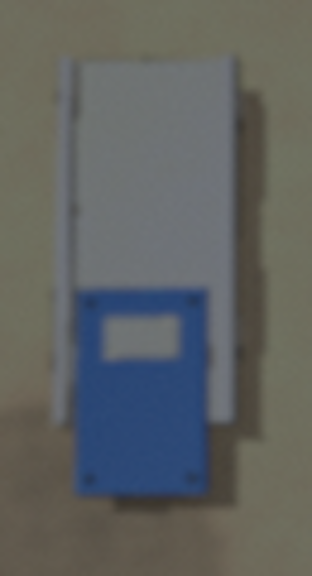

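View pics/w5c.png

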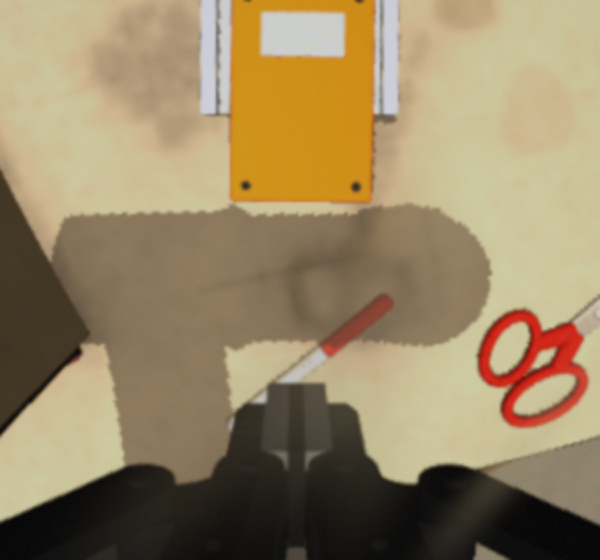

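```bash
python3 - <<'E'
from bm import *
w=arm.get_image("wrist");p=arm.get_image("top")
P,L=rep(p,[(76,496),(207,494),(207,290),(78,290)],[(52,423),(234,422)],sh=0)
print("overhang blue",(L.mean(0)-P[:2].mean(0)))
c=lambda l:(np.array(l)+.5)/2-.5+[130,60]
P=fatz(w,c([(231,202),(372,202)]),66)[:,:2]; L=fatz(w,c([(201,115),(397,116)]),68)[:,:2]
print(P.round(1).tolist(),L.round(1).tolist())
u=np.array([np.cos(-.222),np.sin(-.222)]); print("oh",(L.mean(0)-P.mean(0))@u, P.mean(0),L.mean(0))
E
```

```text
[[411.1, 296.8], [412.5, 228.0], [520.7, 231.0], [520.5, 299.9]] [[449.2, 310.5], [450.2, 214.6]]
overhang blue [37.87258161  0.11447432]
[[441.4, -227.0], [426.2, -294.8]] [[486.6, -222.9], [465.3, -315.3]]
oh 42.96183228559764 [ 433.76168418 -260.88269962] [ 475.95121459 -269.09264362]
```

Blue's overhang measures 37.9 mm against the target of 36.7, which is good. Orange's overhang is 43 mm in both views. I descend in front of it.

>>> play_rows(moves=[[[0,0,-0.2],0,1],[[0,0,-0.4],0,1],[[0,0,-0.54],0,1],[[0,0,-0.59],0,1],[[0,0,-0.601],0,1],[[0,0,-0.601],0,1],[[0,0,-0.601],0,1]])

```text
clock: 9.98
position: [399.7, -251.7, 236.4]
ee_rot: [0.994, -0.11, 0.002, -0.0]
contact_force: [-0.2, -0.1, -0.1]
gripper_width: 0.4
```

>>> play_rows(moves=[[[0.02,-0.004,-0.003],0,1],[[0.045,-0.01,-0.003],0,1],[[0.07,-0.016,-0.003],0,1],[[0.095,-0.021,-0.003],0,1],[[0.12,-0.027,-0.003],0,1],[[0.145,-0.033,-0.003],0,1],[[0.165,-0.037,-0.003],0,1],[[0.178,-0.04,-0.003],0,1],[[0.185,-0.042,-0.003],0,1],[[0.185,-0.042,-0.003],0,1]])

```text
clock: 11.22
position: [455.4, -264.4, 235.5]
ee_rot: [0.994, -0.11, 0.003, -0.0]
contact_force: [-0.4, -0.1, -0.5]
gripper_width: 0.2
```

```bash
python3 - <<'E'
from h import *
s=arm.read_state(); print(s["clock"],s["position"],s["contact_force"])
p=snap("scene","pics/s6.png");w=snap("top","pics/t6.png")
a=p["pixels"][220:300,350:450,::-1]; b=w["pixels"][150:260,395:470,::-1]
r=lambda i,s:cv2.resize(i,None,fx=s,fy=s,interpolation=cv2.INTER_CUBIC)
cv2.imwrite("pics/s6c.png",r(a,6));cv2.imwrite("pics/t6c.png",r(b,5))
E
```

```text
11.225 [ 455.37300242 -264.38204417  235.52437578] [-0.38933365 -0.08263961 -0.46833501]
```

View pics/s6c.png

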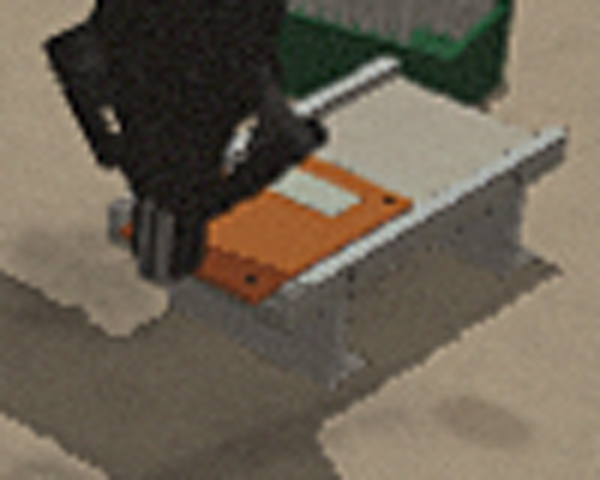

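View pics/t6c.png

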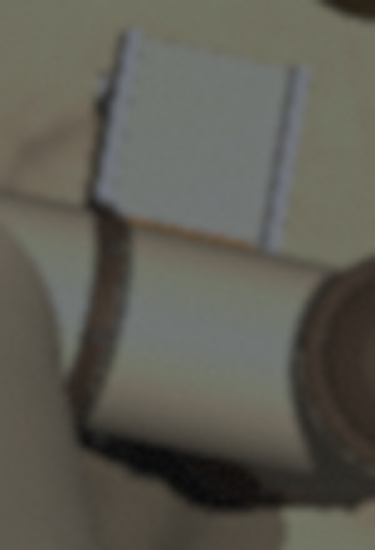

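The plate lies flat and pushes cleanly, with about 9 mm still out. Last bit, then retreat and measure.

>>> play_rows(moves=[[[0.01,-0.002,0],0,1],[[0.02,-0.004,0],0,1],[[0.028,-0.006,0],0,1],[[0.034,-0.008,0],0,1],[[0.036,-0.008,0],0,1],[[0.036,-0.008,0],0,1]])

```text
clock: 12.08
position: [466.0, -266.8, 235.6]
ee_rot: [0.994, -0.111, 0.003, -0.0]
contact_force: [-0.5, -0.8, -0.1]
gripper_width: 0.4
```

>>> play_rows(moves=[[[-0.05,0.011,0],0,1],[[-0.15,0.034,0.03],0,1],[[-0.2,0.045,0.2],0,1],[[-0.22,0.05,0.4],0,1],[[-0.22,0.05,0.6],0,1],[[-0.22,0.05,0.6],0,1],[[-0.22,0.05,0.6],0,1],[[-0.22,0.05,0.6],0,1]])

```text
clock: 13.08
position: [399.5, -251.6, 413.8]
ee_rot: [0.994, -0.111, 0.001, -0.001]
contact_force: [-0.8, 0.4, 0.3]
gripper_width: -0.4
```

```bash
python3 - <<'E'
from h import *
s=arm.read_state(); print(s["clock"],s["position"],s["ee_rot"])
w=snap("scene","pics/s7.png");p=snap("wrist","pics/w7.png");t=snap("top","pics/t7.png") 
a=p["pixels"][20:200,150:400,::-1]; b=w["pixels"][220:300,350:450,::-1]
r=lambda i,s:cv2.resize(i,None,fx=s,fy=s,interpolation=cv2.INTER_CUBIC)
cv2.imwrite("pics/s7c.png",r(b,6));cv2.imwrite("pics/w7c.png",r(a,3));cv2.imwrite("pics/t7c.png",r(t["pixels"][150:260,395:470,::-1],5))
E
```

```text
13.075 [ 399.46913162 -251.5836594   413.83158118] [ 9.93866456e-01 -1.10580658e-01  9.50166895e-04 -6.94755666e-04]
```

View pics/s7c.png

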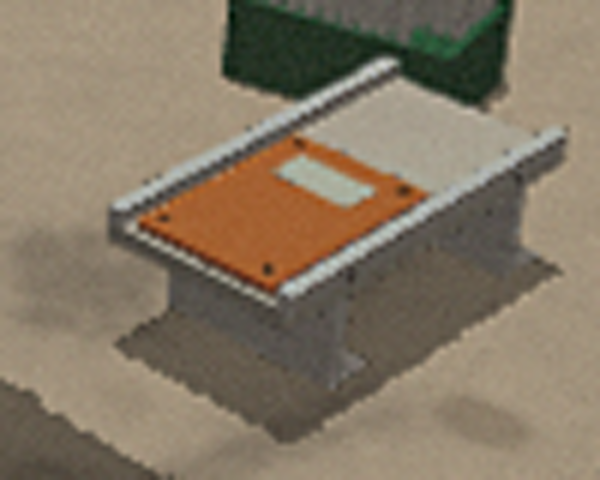

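View pics/w7c.png

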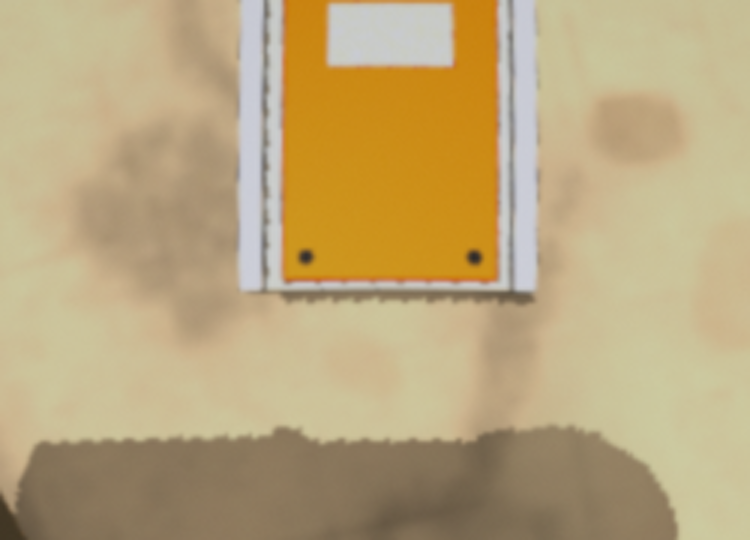

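View pics/t7c.png

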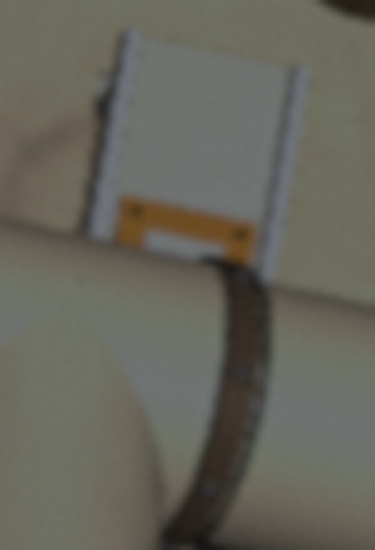

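The wrist view puts the orange front edge at crop row ~281 and the deck end at ~291. At about 3.07 px/mm that is roughly 3 mm inside, and the plate lies flat between the rails. A final look over the bystanders, then hand in.

```bash
python3 - <<'E'
from h import *
t0=cv2.imread("pics/top0.png").astype(int); t=arm.get_image("top"); t1=t["pixels"][:,:,::-1].astype(int)
for n,(r,c) in dict(parafilm=(slice(120,150),slice(248,278)),tipbox=(slice(105,148),slice(372,428)),dropper=(slice(235,255),slice(130,150)),dec1=(slice(185,222),slice(140,180)),dec2=(slice(270,310),slice(168,212)),roll=(slice(115,155),slice(452,495)),marker=(slice(275,310),slice(385,437))).items():
    print(n,np.abs(t0[r,c]-t1[r,c]).mean().round(1))
w=arm.get_image("wrist")
c=lambda l:(np.array(l)+.5)/3-.5+[150,20]
P=fatz(w,c([(284,281),(498,281)]),66)[:,:2]; L=fatz(w,c([(240,291),(537,291)]),68)[:,:2]
print("orange inside",(P.mean(0)-L.mean(0))@[.9755,-.22], "s",np.linalg.norm(P[1]-P[0]))
b=t["pixels"][155:275,185:250]
cv2.imwrite("pics/b8.png",cv2.resize(b[:,:,::-1],None,fx=4.8,fy=4.8)); cv2.imwrite("pics/t8.png",t1)
E
```

```text
parafilm 1.1
tipbox 1.1
dropper 1.2
dec1 1.1
dec2 1.1
roll 1.1
marker 8.6
orange inside 2.9904863950698246 s 68.91810996862533[ WARN:0@2.057] global loadsave.cpp:1063 imwrite_ Unsupported depth image for selected encoder is fallbacked to CV_8U.
```

View pics/t8.png

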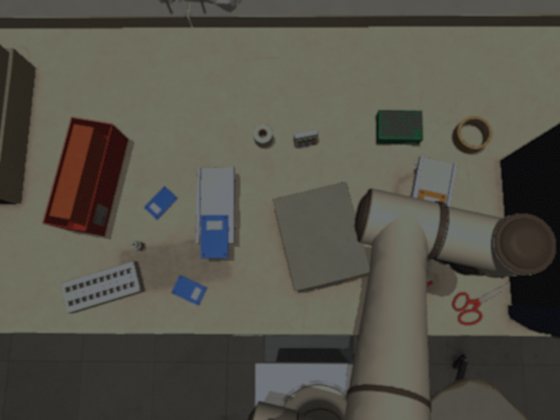

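The bystanders are unchanged in the top view (at px (228,240) the blue plate still overhangs). The marker patch differs only because the arm covers it, and the tool never came within 50 mm of it. Handing in.

```bash
python3 - <<'E'
from h import *
print(arm.job_done())
E
```

```text
the job is handed in; nothing more can be done
None
```

Both plates are where you asked, lying flat on their ledges, and the job is handed in at about 13 s of the 56 s allowed.

- **Blue plate:** I pulled it from behind with closed fingertips. The top view puts its overhang at 37.9 mm; a third of its length is 36.7 mm.
- **Orange plate:** I pushed it back from the front. Its front edge is now about 3 mm inside the ledge's end by the wrist view. The scene picture also shows it fully inside.
- **Forces:** the wrist force readings I took stayed around 1 N. They were read at the end of each move, so brief peaks in between would not show.
- **Other things:** comparing top views before and after, the parafilm, tip box, dropper and the other things I compared had not moved. The marker could not be compared because the arm covered it, but the fingertips stayed about 50 mm above it.
- **Measurement error:** positions from the two cameras differed by about 3 mm (up to 6 mm at one ledge corner), and heights by more: 54 to 64 mm for points that should be at 66 to 68 mm. For heights I therefore went by the given sizes rather than my own measurements. The final overhang figures carry an error of a few millimetres, so orange's 3 mm margin is about as large as that error.

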